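# Shift the feed gearbox into first gear

### The job

Put the feed gearbox into first gear: with a fingertip or the outside of the fingers, push its upright black-knobbed lever along the middle lane to the cross channel, sideways along the channel, and then fully home into the corner slot whose marker plate carries a single raised dot. Only push the lever, never pinch it, and leave the things lying round the gearbox undisturbed.

Things in the scene. Friction and masses are not known exactly. Their poses are not given: they have to be found in the camera images.
- gearbox: grey gearbox fixed to the table, foot 146 x 180 mm, housing 126 x 160 mm; origin at the centre of its underside, z up, x along the lanes (far = +x), y across the lanes (left = +y). On top is a steel gate plate 112 x 152 mm, upper face 80 mm above the table. The shaft stub at the far side sticks out to x = +105 mm, at most 66 mm high
- gate_centre (a point): centre of the gate, 80 mm above the table, over the gearbox's origin. Three lanes 16 mm wide run along x at y = -28, 0, +28 mm, from x = -34 to +34 mm; one 18 mm wide cross channel along y at x = 0 joins them. The lever's 11 mm stem can change lanes only in the channel; the lands between lanes have round noses. The lever starts anywhere along the middle lane
- pivot (a point): the lever's universal pivot, 16 mm above the table. Stem direction from here in the gearbox frame: (sin f, cos f sin s, cos f cos s) with s = side_tilt, f = fore_tilt
- knob_centre (a point): centre of the lever's black knob, a rounded square block 30 x 30 mm, 30 mm high along the stem, 112 mm from the pivot (128 mm above the table when upright); at the corner ends it is about 42 mm fore or aft, 45 mm to the side and 110 mm above the table. It stays where it is left; 1 to 2 N moves it
- side_tilt (a joint): sideways tilt of the lever (rad): 0 in the middle lane, positive towards the gearbox's +y; about +-0.44 in the side lanes, stop at +-0.45
- fore_tilt (a joint): fore-and-aft tilt of the lever (rad): 0 in the cross channel, positive towards the gearbox's +x; the lane ends stop it at +-0.39
- plate_1: fixed dark steel marker plate 32 x 30 x 2 mm with one raised dot (10 mm wide, 3 mm high) in the middle; origin at the centre of its underside, on the gate plate. The four marker plates lie beside the four corner slots at x = +-24, y = +-55 mm of the gearbox, one, two, three and four dots in any order; each marks the slot beside it
- ceramic_cup: loose standing orange-brown ceramic gas cup, 22 mm wide, 46 mm high, to the right of the gearbox; origin at the centre of its underside
- dark_coupon: loose dark steel coupon 50 x 50 x 10 mm, one corner cut, to the left of the gearbox; origin at the centre of its underside
- bright_coupon: loose bright steel coupon 60 x 60 x 10 mm, one corner cut, to the right of the gearbox; origin at the centre of its underside
- clamp_bolt: loose clamp bolt lying down, 62 x 30 x 30 mm, to the left of the gearbox; origin at the centre of its underside

How it is judged:
By the outcome, as a careful person would: the job done as asked, in the order asked, and still so for the second after the job is handed in, with the robot touching nothing.
It also fails if it takes over 64 s, if anything falls off the work surface, if the arm or the gripper's body presses on something with over 40 N, if the wrist force passes 120 N, or if a joint passes its speed limit or range.

### The arm

A 7-joint arm with a two-finger parallel gripper is mounted at the origin on the work surface; the furniture and walls round the work are solid. World frame = base frame: x ahead of the robot, y to its left, z up, the work surface at z = 0. Lengths are in m, angles in rad, forces in N, time in s.
With the tool pointing down it reaches from about 0.4 to 0.85 m from the base axis. Payload 10.4 kg.
Tool frame: the origin (TCP) lies at the very end of the fingers, on their centre line; the grasp point (between the pads) lies manip.grasp_offset behind it (manip.grasp_offset is the distance from the TCP to the grasp point, in m); z points along the fingers, x is the direction in which the jaws open and shut, and the axes are right-handed (so a half turn about z gives the same grasp; the last joint's range is limited). The gripper opens to 85 mm and grips with 20 to 120 N. Pads are 22 mm wide; open, the fingers measure 114 mm over their backs; the gripper's body (76 mm by 85 mm) begins 54 mm behind the grasp point. The pads swing forward as they close: fully open they stand 13 mm farther back than shut.
Start: joints at [1.326, 0.332, -0.065, 1.46, 0.022, 1.35, -0.088], TCP at [0.138, -0.61, 0.231] pointing down, gripper open.
Joint ranges: [-2.6, 2.6], [-0.5, 2.12], [-1.47, 1.34], [0.16, 2.42], [-1.27, 4.41], [0.06, 2.06], [-2.6, 2.6]. Speed limits (rad/s): [2.22, 2.22, 2.79, 2.79, 3.14, 3.14, 3.14].

### API

Orientations are given as a unit quaternion [x, y, z, w].
In Python, from workcell import manip gives the robot as it stands.
- The arm moves only by the shell command python3 -m crank 'ROWS' [FORCE]. ROWS is JSON, a list that holds one entry, the list of rows, each a list of 7 numbers: the shift along the world's x, y, z in units of 60 mm (1.0 is 60 mm), then the turn, a rotation vector about the world's x, y, z in units of 5 degrees (1.0 is 5 degrees), then the finger opening in mm, from 0 to 85.4. A call has 1 to 8 rows; each row shifts and turns the commanded pose from where the row before left it; what a row does not reach is not made up. A row lasts 1/8 s, in which the tool goes at most 62.5 mm and 10.7 degrees, less where a joint would pass 70% of its speed; a pose out of reach is approached as far as the arm can. A call is refused whole if a number of a shift passes 1 or a number of a turn 1, either way. A call with a gripper value outside its range is refused whole. The fingers move at their own pace and stop on an object; FORCE is the grip in N (left out, the last holds). Time passes only in rows, so rows that do not move let the fingers close. It gives the time, the measured TCP pose, the force and the opening at its end, in the units of the state.
- manip.get_obs(): the state, without advancing time (a new reading comes with each control period).
- manip.camera(name): name is "scene" or "top" or "wrist"; returns (picture, depth): 480x640x3 uint8, blue, green, red; 480x640 float32, m along the optical axis (not along the pixel's ray), 0 where there is no reading.
- manip.get_calibration(name): a dict with "fx", "fy", "cx", "cy" (pixels), "rvec" (rotation vector, rad) and "tvec" (3), from world to camera coordinates, as OpenCV has them; the wrist camera has in their place "T_tool_cam" (4x4, takes a point from camera to tool coordinates, whose origin is the TCP and whose axes are the tool frame's). Camera axes: x right, y down, z forward; pixel columns grow to the right and rows downward; lengths in m; the calibration is good to about 2 mm. A picture is of the moment at which its call begins: read the wrist's pose just before it. get_calibration takes no time and is no camera call.
- manip.hand_in(): hands the job in, once; it reports no verdict.
The state is a dict: "clock": time; "joint_pos": joint angles; "joint_velocities": joint speeds; "tau": joint torques, N m; "position": TCP position; "ee_rot": TCP orientation; "ft_force": force on the tool from outside, world axes, zero at the start; "torque": the same for the moment, N m; "grip_width": opening from 0.0 (shut) to 1.0 (fully open).
Only numpy, scipy, OpenCV 4.12 (cv2) and the standard library are available. Lean on these libraries where they do the work, as an engineer would, in place of code of your own. Each camera call takes 0.05 s, during which the arm holds its last target.

## Working session

There is one attempt and no reset: what is moved stays moved. The work goes in short steps, Python scripts to look and compute and a shell command to move; the robot and the scene stay as the last step left them, time stands still between calls to the robot, and variables do not carry over. Pictures are saved under pics/ and viewed, and the job is handed in when it is done.

```bash
mkdir -p pics; python3 - <<'E'
from workcell import manip
import cv2,numpy as np
print({k:np.round(v,3) for k,v in manip.get_obs().items()}, manip.grasp_offset)
for n in("scene","top"):
    p,d=manip.camera(n); cv2.imwrite(f"pics/{n}0.png",p); np.save(f"{n}0.npy",d)
    c=manip.get_calibration(n); print(n,c)
    R=cv2.Rodrigues(np.array(c['rvec'],float))[0]; print(-R.T@np.array(c['tvec']).ravel())
E
```

```text
{'clock': np.float64(0.0), 'joint_pos': array([ 1.326,  0.333, -0.065,  1.461,  0.022,  1.35 , -0.088]), 'joint_velocities': array([-0.   , -0.   ,  0.001, -0.002,  0.001,  0.001,  0.   ]), 'tau': array([-0.0000e+00, -6.2544e+01,  4.9000e-02, -3.9160e+01,  1.6000e-02,
        1.0000e-02, -0.0000e+00]), 'position': array([ 0.137, -0.609,  0.23 ]), 'ee_rot': array([ 0.781, -0.624, -0.001, -0.   ]), 'ft_force': array([ 1.023,  0.303, -0.662]), 'torque': array([-0.004,  0.021,  0.029]), 'grip_width': np.float64(1.001)} 0.0187
scene {'fx': 601.4978444609135, 'fy': 601.4978444609135, 'cx': 316.15999431652193, 'cy': 235.82953865767692, 'rvec': array([ 0.936171  , -2.47457645,  1.08499777]), 'tvec': array([0.33739319, 0.26446957, 0.83810438])}
[-0.03380344  0.55190687  0.76187493]
top {'fx': 438.4651075119599, 'fy': 438.4651075119599, 'cx': 322.79347119062595, 'cy': 248.06177048176042, 'rvec': array([ 2.1559839 , -2.16071356,  0.12181196]), 'tvec': array([0.00360338, 0.4772786 , 0.90017085])}
[ 0.36821328 -0.00197006  0.95001605]
```

View pics/top0.png

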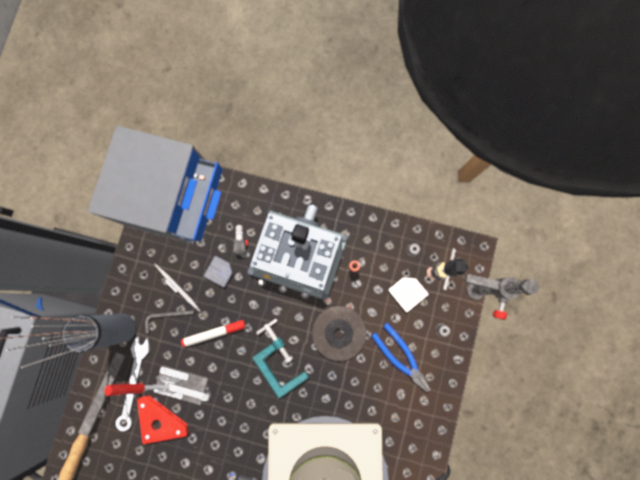

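View pics/scene0.png

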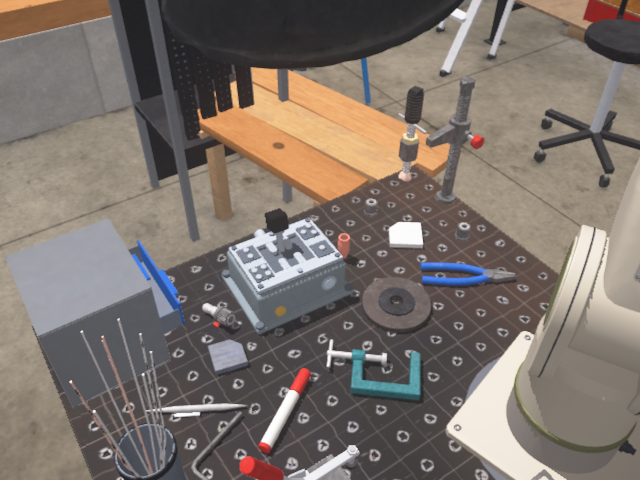

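```bash
python3 - <<'E'
import cv2,numpy as np
a=cv2.imread("pics/top0.png")[195:305,230:370]; b=cv2.imread("pics/scene0.png")[195:335,215:365]
cv2.imwrite("pics/topc.png",cv2.resize(a,None,fx=5.5,fy=5.4,interpolation=3)); cv2.imwrite("pics/scc.png",cv2.resize(b,None,fx=4.2,fy=4.2,interpolation=3))
d=np.load("top0.npy"); print(d[80,550],d[160,150],d[285,500])
E
```

```text
0.5824724 0.80945903 0.75822604
```

View pics/topc.png

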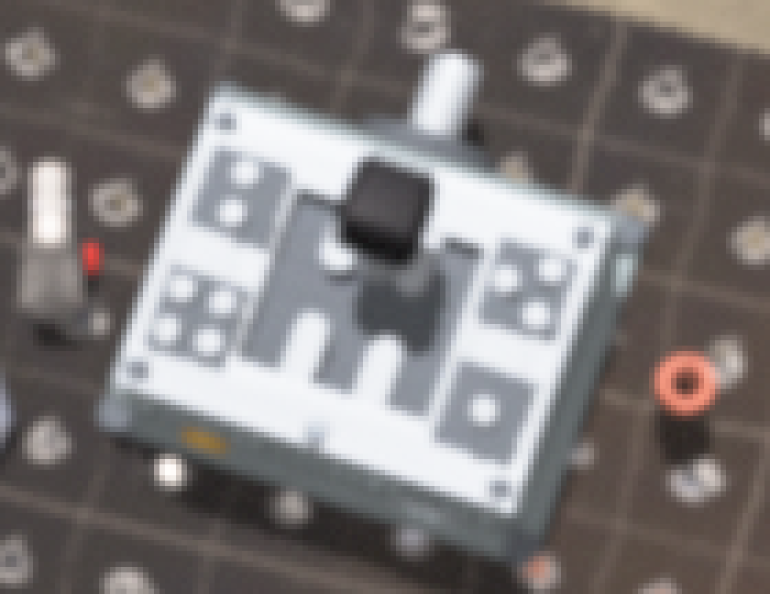

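View pics/scc.png

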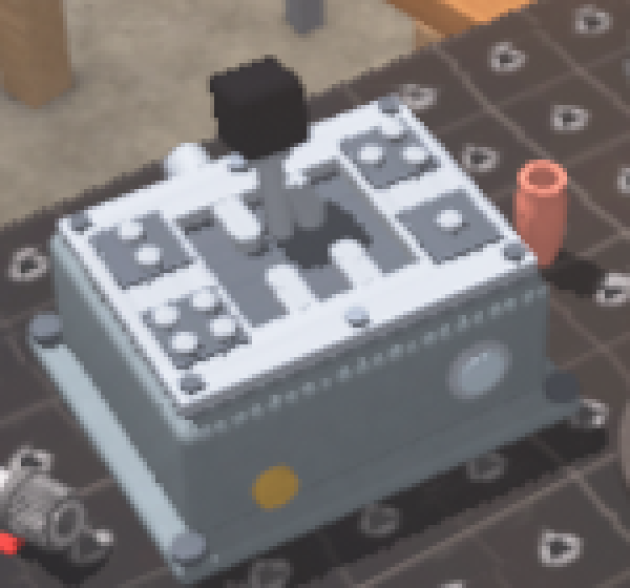

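```bash
cat > h.py <<'E'
import cv2,numpy as np
from workcell import manip
def ray(n,u,v):
    c=manip.get_calibration(n);R=cv2.Rodrigues(np.array(c['rvec'],float))[0];t=np.array(c['tvec']).ravel()
    o=-R.T@t; d=R.T@np.array([(u-c['cx'])/c['fx'],(v-c['cy'])/c['fy'],1]); return o,d
def atz(n,u,v,z):
    o,d=ray(n,u,v); return o+d*(z-o[2])/d[2]
def pc(n,dep):
    c=manip.get_calibration(n);R=cv2.Rodrigues(np.array(c['rvec'],float))[0];t=np.array(c['tvec']).ravel()
    v,u=np.mgrid[0:480,0:640]; P=np.stack([(u-c['cx'])/c['fx']*dep,(v-c['cy'])/c['fy']*dep,dep],-1)
    return (P-t)@R
E
python3 - <<'E'
from h import *
np.set_printoptions(precision=4,suppress=True)
S={'top':[(226,122),(583,237),(499,488),(138,370)],'scene':[(81,222),(390,105),(514,250),(192,384)]}
for n,(x0,y0,fx,fy) in {'top':(230,195,5.5,5.4),'scene':(215,195,4.2,4.2)}.items():
    P=np.array([atz(n,x0+(a+.5)/fx-.5,y0+(b+.5)/fy-.5,.081) for a,b in S[n]])[:,:2]
    ctr=P.mean(0); fwd=(P[0]+P[1]-P[2]-P[3]);yaw=np.arctan2(fwd[1],fwd[0]); lat=P[0]+P[3]-P[1]-P[2]
    print(n,ctr,np.degrees(yaw),np.degrees(np.arctan2(-lat[0],lat[1])),np.linalg.norm(fwd)/2,np.linalg.norm(lat)/2)
    D=pc(n,np.load(n+'0.npy')); v,u=np.mgrid[0:480,0:640]
    m=(np.abs(D[...,2]-.081)<.004)&(np.hypot(D[...,0]-ctr[0],D[...,1]-ctr[1])<.12)
    r=cv2.minAreaRect(D[m][:,:2].astype(np.float32));print(' rect',r, np.median(D[m][:,2]))
    k=(D[...,2]>.1)&(D[...,2]<.2)&(np.hypot(D[...,0]-ctr[0],D[...,1]-ctr[1])<.09)
    K=D[k]; top=K[K[:,2]>np.percentile(K[:,2],60)]
    print(' knob',len(K),K.min(0),K.max(0),K.mean(0),top.mean(0))
D=pc('top',np.load('top0.npy'))
for (u,v) in [(550,80),(420,130),(150,160),(354,268),(310,330),(500,285),(455,268)]: print(D[v,u])
E
```

```text
top [0.4658 0.0572] -18.32879330527756 -18.484920957579675 0.09762255525466826 0.13759374911085853
 rect ((0.4652099907398224, 0.05795396864414215), (0.15189847350120544, 0.11171547323465347), 71.48989868164062) 0.08177113546464447
 knob 294 [0.4735 0.0298 0.116 ] [0.5104 0.0629 0.1445] [0.491  0.0458 0.1371] [0.49   0.0474 0.1413]
scene [0.4663 0.0575] -18.717911714010015 -18.306473630273064 0.09785667001472297 0.138168695198771
 rect ((0.4657774269580841, 0.0576857253909111), (0.15342086553573608, 0.11683657765388489), 71.61143493652344) 0.08010470347839316
 knob 479 [0.4741 0.0285 0.1   ] [0.5141 0.0648 0.1429] [0.488  0.0515 0.1291] [0.4917 0.0486 0.1382]
[ 0.6578 -0.3015  0.3963]
[ 1.0862 -0.4081 -0.8475]
[0.6254 0.3206 0.1669]
[ 0.4368 -0.0648  0.0019]
[0.3046 0.0303 0.0008]
[ 0.3933 -0.3045  0.188 ]
[ 0.4161 -0.1999  0.2826]
```

```bash
python3 - <<'E'
from h import *
np.set_printoptions(precision=3,suppress=True)
for n in('top','scene'):
    D=pc(n,np.load(n+'0.npy')); ok=np.load(n+'0.npy')>0
    m=(ok&(D[...,2]>.15)).astype(np.uint8)
    k,l,st,c=cv2.connectedComponentsWithStats(m)
    for i in range(1,k):
        if st[i,4]>30:
            P=D[l==i]; print(n,st[i],P.min(0),P.max(0),np.percentile(P,50,axis=0))
D=pc('top',np.load('top0.npy')); m=(D[...,2]>.3)&(D[...,0]>.3); P=D[m]
print(P[:,2].min(),P[:,2].max())
for y in np.arange(-.5,.1,.05):
    q=P[np.abs(P[:,1]-y)<.01]
    if len(q): print(round(y,2),q[:,0].min(),np.median(q[:,2]))
E
```

```text
top [  397     0   243   198 39450] [ 0.521 -0.478  0.224] [ 0.89  -0.129  0.493] [ 0.664 -0.294  0.36 ]
top [  87  126  108  108 7595] [0.49  0.243 0.15 ] [0.692 0.432 0.172] [0.588 0.335 0.167]
top [430 249  38  41 660] [ 0.386 -0.221  0.151] [ 0.453 -0.192  0.285] [ 0.417 -0.201  0.246]
top [ 464  275   75   45 1220] [ 0.334 -0.336  0.15 ] [ 0.412 -0.251  0.269] [ 0.389 -0.311  0.185]
top [   0  315  101   54 1043] [0.274 0.397 0.15 ] [0.345 0.469 0.336] [0.313 0.424 0.2  ]
top [104 385  20  11 190] [0.202 0.356 0.151] [0.222 0.384 0.174] [0.213 0.366 0.166]
top [303 471  52   9 322] [ 0.061 -0.048  0.15 ] [0.08  0.037 0.2  ] [ 0.072 -0.015  0.168]
scene [  161     0   303    69 15641] [ 0.52  -0.519  0.221] [ 1.114 -0.128  0.346] [ 0.683 -0.211  0.29 ]
scene [ 426   76   59   73 1510] [ 0.334 -0.341  0.15 ] [ 0.416 -0.249  0.265] [ 0.386 -0.311  0.177]
scene [ 398   85   29   77 1211] [ 0.387 -0.223  0.15 ] [ 0.453 -0.191  0.283] [ 0.415 -0.201  0.218]
scene [  528   157   112   259 17399] [-0.069 -0.069  0.15 ] [0.081 0.086 0.411] [0.017 0.056 0.276]
scene [    5   218   149   126 10704] [0.491 0.245 0.15 ] [0.694 0.432 0.169] [0.578 0.344 0.165]
scene [  70  318  108  162 3010] [0.275 0.397 0.15 ] [0.348 0.471 0.334] [0.315 0.426 0.21 ]
scene [240 456  25  21 403] [0.203 0.358 0.15 ] [0.223 0.384 0.172] [0.21  0.373 0.165]
0.3000035463397733 0.9500160535108592
-0.45 0.5221395083652808 0.31975291547875784
-0.4 0.5322361690186651 0.3664910672881432
-0.35 0.5509739759497735 0.4251536012467523
-0.3 0.5824416757043325 0.4063855523375691
-0.25 0.6314317091178069 0.38169134607691274
-0.2 0.6822567344479494 0.34082400726350953
-0.0 0.368213278896176 0.9500160535108592
```

```bash
python3 -m crank '[[[0,0,0.9,0,0,0,0],[0,0,0.9,0,0,0,0],[0,0.4,0.8,0,0,0.5,0],[0.3,0.6,0.2,0,0,0.9,0],[0.47,0.75,0,0,0,1,0],[0.47,0.75,0,0,0,1,0],[0.47,0.75,0,0,0,1,0]]]' 20
```

```text
clock: 0.98
position: [0.2408, -0.413, 0.3991]
ee_rot: [0.886, -0.463, -0.0, 0.0]
ft_force: [0.9, -0.4, 0.3]
grip_width: -0.002
```

```bash
python3 -m crank '[[[0.5,0.75,0,0,0,1,0],[0.5,0.75,0,0,0,1,0],[0.5,0.75,0,0,0,1,0],[0.5,0.75,0,0,0,1,0],[0.5,0.75,0,0,0,1,0],[0.5,0.75,-0.2,0,0,1,0],[0.5,0.75,-0.3,0,0,1,0],[0.5,0.75,-0.3,0,0,0.4,0]]]' 20
```

```text
clock: 1.98
position: [0.4807, -0.0532, 0.3508]
ee_rot: [0.987, -0.158, 0.0, 0.0]
ft_force: [0.9, -0.3, -0.1]
grip_width: -0.0
```

```bash
python3 - <<'E'
from h import *
p,d=manip.camera('scene');o=manip.get_obs();q=o['ee_rot'];print(o['position'],np.degrees(2*np.arctan2(q[1],q[0])),q,o['ft_force'])
cv2.imwrite("pics/sc1.png",p)
p,d=manip.camera('wrist');cv2.imwrite("pics/w1.png",p)
E
```

```text
[ 0.48218187 -0.0461447   0.34831814] -17.696950817939022 [ 9.88097096e-01 -1.53821644e-01 -8.63704485e-04 -1.51130888e-03] [-2.01880501  5.21538293 -3.45480177]
```

View pics/sc1.png

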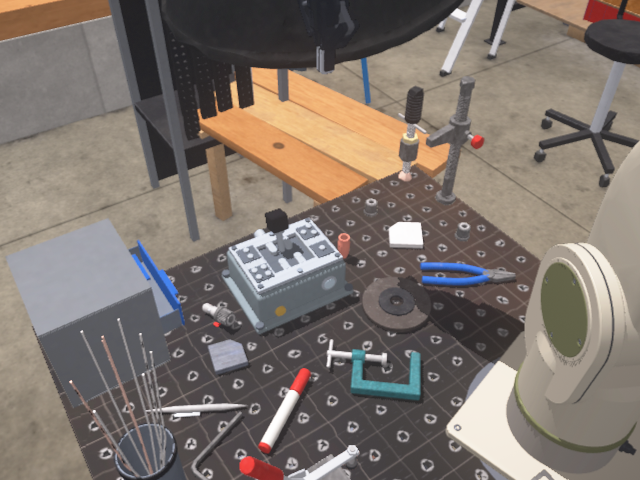

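View pics/w1.png

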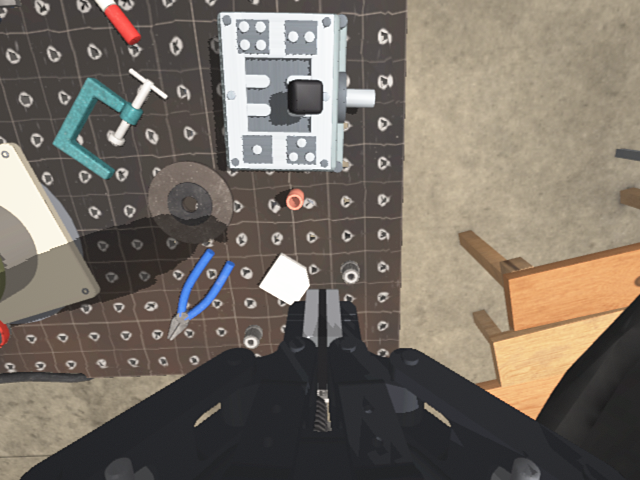

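```bash
python3 - <<'E'
from h import *
p,d=manip.camera('wrist');c=manip.get_calibration('wrist');T=np.array(c['T_tool_cam'])
v,u=np.mgrid[0:480,0:640];P=np.stack([(u-c['cx'])/c['fx']*d,(v-c['cy'])/c['fy']*d,d],-1)@T[:3,:3].T+T[:3,3]
Q=P[(d>0)&(np.abs(P[...,0])<.08)&(P[...,2]<.02)]
for z in np.arange(-.1,.01,.005):
    q=Q[np.abs(Q[:,2]-z)<.0025]
    if len(q): print(round(z,3),len(q),q[:,:2].min(0).round(4),q[:,:2].max(0).round(4))
print(T.round(3)); o=manip.get_obs(); print(o['position'],o['ft_force'],o['clock'])
E
```

```text
-0.095 657 [-0.0175 -0.0211] [ 0.0194 -0.0178]
-0.09 2968 [-0.0604 -0.0197] [ 0.0624 -0.0112]
-0.085 8639 [-0.0615 -0.019 ] [ 0.0631 -0.0047]
-0.08 7948 [-0.0578 -0.0187] [0.062  0.0017]
-0.075 7547 [-0.0539 -0.0184] [0.0573 0.0083]
-0.07 6127 [-0.0506 -0.0187] [0.0523 0.0121]
-0.065 3930 [-0.0463 -0.0179] [0.0489 0.0113]
-0.06 3983 [-0.0416 -0.0135] [0.0443 0.0116]
-0.055 5759 [-0.0378 -0.0147] [0.041  0.0118]
-0.05 2647 [-0.0346 -0.0145] [0.0364 0.0121]
-0.045 1618 [-0.0295 -0.0144] [0.0324 0.0119]
-0.04 664 [-0.0182 -0.0132] [0.0208 0.0108]
-0.035 623 [-0.0123 -0.0119] [0.0145 0.0117]
-0.03 566 [-0.0125 -0.0118] [ 0.0147 -0.0059]
-0.025 541 [-0.0125 -0.0119] [ 0.0147 -0.0059]
-0.02 469 [-0.0124 -0.0117] [ 0.0146 -0.006 ]
-0.015 461 [-0.0125 -0.0117] [ 0.0147 -0.0059]
-0.01 381 [-0.0124 -0.0115] [ 0.0146 -0.006 ]
-0.005 170 [-0.0107 -0.0117] [ 0.0126 -0.0061]
0.0 3 [ 0.0026 -0.0101] [ 0.0051 -0.01  ]
[[ 1.     0.    -0.     0.001]
 [-0.     0.946  0.324 -0.084]
 [ 0.    -0.324  0.946 -0.143]
 [ 0.     0.     0.     1.   ]]
[ 0.48030498 -0.05195507  0.35015826] [-0.25120468 -0.19118175 -0.80550433] 2.125
```

```bash
python3 -m crank '[[[0.43,0.73,0,0,0,0,0],[0.43,0.73,0,0,0,0,0],[0,0,-0.6,0,0,0,0],[0,0,-0.8,0,0,0,0],[0,0,-0.8,0,0,0,0],[0,0,-0.6,0,0,0,0],[0,0,0,0,0,0,0]]]' 20; cat >> h.py <<'E'
C=np.array([.4659,.0576]);yw=np.radians(-18.4);X=np.array([np.cos(yw),np.sin(yw)]);Y=np.array([-X[1],X[0]])
def st():
    o=manip.get_obs();p=o['position'];q=o['ee_rot'];r=p[:2]-C
    print('gb x,y,z mm',(np.array([r@X,r@Y,p[2]])*1e3).round(1),'yaw',np.degrees(2*np.arctan2(q[1],q[0])).round(2),'F gb',np.round([o['ft_force'][:2]@X,o['ft_force'][:2]@Y,o['ft_force'][2]],1),'t',o['clock'])
def to(x,y,z):
    p=manip.get_obs()['position'];t=C+x*X+y*Y;print('units',((np.r_[t,z]-p)/.06).round(3))
def knob(n,name=None):
    p,d=manip.camera(n);D=pc(n,d);r=D[...,:2]-C;gx=r@X;gy=r@Y
    m=(d>0)&(np.abs(gx)<.07)&(np.abs(gy)<.075)&(D[...,2]>.09)&(p.max(-1)<70)
    if name: cv2.imwrite(f'pics/{name}.png',p)
    return p,gx,gy,D[...,2],m
E
python3 -c "
from h import *
st();to(.07,0,.108)"
```

```text
clock: 3.0
position: [0.5302, 0.0313, 0.1814]
ee_rot: [0.987, -0.16, -0.002, 0.001]
ft_force: [-0.9, -0.5, 0.0]
grip_width: 0.0
gb x,y,z mm [ 69.3  -4.7 181.4] yaw -18.39 F gb [-0.7 -0.7  0. ] t 3.0
units [ 0.036  0.071 -1.223]
```

```bash
python3 -m crank '[[[0.03,0.06,-0.6,0,0,0,0],[0,0,-0.5,0,0,0,0],[0,0,-0.12,0,0,0,0],[0,0,0,0,0,0,0]]]' 20
python3 - <<'E'
from h import *
st();to(.0,0,.108)
p,d=manip.camera('scene');cv2.imwrite('pics/sc2.png',cv2.resize(p[150:350,190:390],None,fx=3,fy=3,interpolation=3))
E
```

```text
clock: 3.5
position: [0.5343, 0.0362, 0.1116]
ee_rot: [0.987, -0.159, 0.001, -0.0]
ft_force: [0.9, 0.5, -0.1]
grip_width: 0.001
gb x,y,z mm [ 71.7   1.3 111.6] yaw -18.33 F gb [ 0.6  0.8 -0.1] t 3.5
units [-1.14   0.357 -0.06 ]
```

View pics/sc2.png

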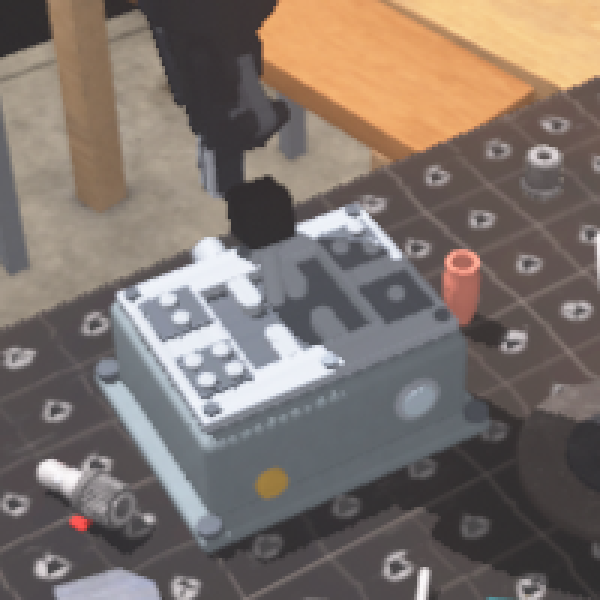

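```bash
python3 -m crank '[[[-0.15,0.05,-0.03,0,0,0,0],[-0.15,0.05,0,0,0,0,0],[-0.12,0.04,0,0,0,0,0],[-0.1,0.03,0,0,0,0,0],[-0.08,0.03,0,0,0,0,0],[-0.06,0.01,0,0,0,0,0],[0,0,0,0,0,0,0]]]' 20
cat > look.py <<'E'
from h import *
import sys
st()
p,gx,gy,z,m=knob('scene')
K=np.stack([gx,gy,z],-1)[m]*1e3
if len(K):
    print('knob pts',len(K),K.min(0).round(1),K.max(0).round(1))
cv2.imwrite(f'pics/{sys.argv[1]}.png',cv2.resize(p[190:310,220:360],None,fx=5,fy=5,interpolation=3))
E
python3 look.py sc3
```

```text
clock: 4.42
position: [0.4936, 0.0491, 0.1082]
ee_rot: [0.987, -0.159, -0.0, 0.0]
ft_force: [-0.6, -0.4, 0.1]
grip_width: 0.002
gb x,y,z mm [ 28.9   0.7 108.2] yaw -18.28 F gb [-0.4 -0.6  0.1] t 4.425
knob pts 2888 [-33.7 -29.6 111.9] [ 70.   56.3 359.8]
```

View pics/sc3.png

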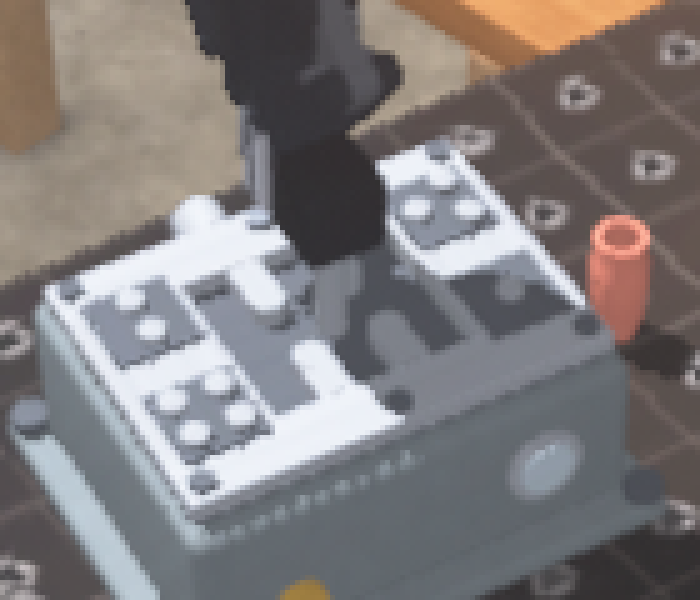

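```bash
python3 -m crank '[[[0.3,-0.1,0,0,0,0,0],[0.3,-0.1,0.3,0,0,0,0],[0,0,0.8,0,0,0,0],[0,0,0.6,0,0,0,0],[0,0,0,0,0,0,0]]]' 20
cat > look2.py <<'E'
from h import *
st()
p,gx,gy,z,m=knob('scene')
m&=(z<.15)&(z>.11)
k,l,s,c=cv2.connectedComponentsWithStats(m.astype(np.uint8)); i=1+s[1:,4].argmax(); mm=l==i
K=np.stack([gx,gy,z],-1)[mm]*1e3; print('scene knob',len(K),K.min(0).round(1),K.max(0).round(1))
T=K[K[:,2]>np.percentile(K[:,2],75)];print(' top mean',T.mean(0).round(1))
import sys
q,*_=knob('top')
cv2.imwrite(f'pics/{sys.argv[1]}.png',np.hstack([cv2.resize(p[200:300,230:350],(400,400),interpolation=3),cv2.resize(q[200:300,245:350],(400,400),interpolation=3)]))
E
python3 look2.py b3
```

```text
clock: 5.1
position: [0.5312, 0.0374, 0.2128]
ee_rot: [0.987, -0.159, 0.002, -0.0]
ft_force: [0.6, -0.0, 0.2]
grip_width: 0.0
gb x,y,z mm [ 68.4   1.4 212.8] yaw -18.3 F gb [0.6 0.2 0.2] t 5.1
scene knob 439 [-17.8 -14.9 115. ] [ 15.2  14.3 146. ]
 top mean [ -2.3  -1.  143. ]
```

View pics/b3.png

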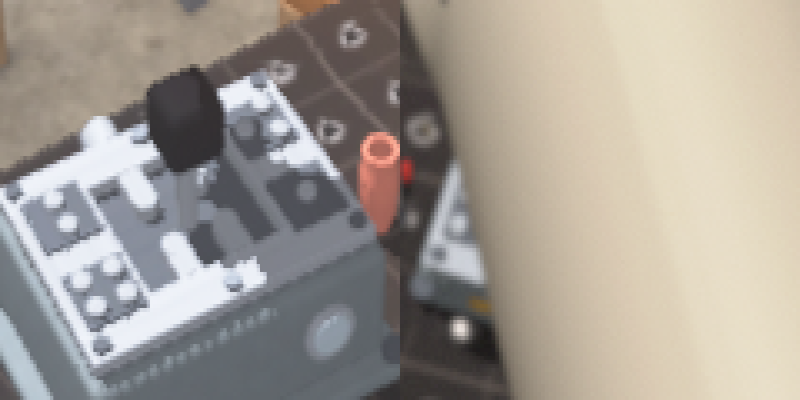

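```bash
python3 -c "
from h import *
to(-.001,.042,.102)"
```

```text
units [-0.859  1.014 -1.797]
```

```bash
python3 -m crank '[[[-0.43,0.5,0,0,0,0,0],[-0.43,0.5,0,0,0,0,0],[0,0,-0.3,0,0,0,0],[0,0,-0.6,0,0,0,0],[0,0,-0.6,0,0,0,0],[0,0,-0.25,0,0,0,0],[0,0,0,0,0,0,0]]]' 20; python3 -c "
from h import *
st();to(-.001,.042,.102)"
```

```text
clock: 6.08
position: [0.4777, 0.0968, 0.1043]
ee_rot: [0.987, -0.159, -0.001, 0.0]
ft_force: [-0.2, -0.0, 0.1]
grip_width: -0.001
gb x,y,z mm [ -1.2  40.9 104.3] yaw -18.29 F gb [-0.2 -0.1  0.1] t 6.075
units [ 0.009  0.016 -0.039]
```

```bash
python3 -m crank '[[[-0.05,-0.15,-0.04,0,0,0,0],[-0.04,-0.12,0,0,0,0,0],[-0.04,-0.12,0,0,0,0,0],[-0.04,-0.12,0,0,0,0,0],[-0.04,-0.12,0,0,0,0,0],[-0.03,-0.09,0,0,0,0,0],[-0.02,-0.05,0,0,0,0,0],[0,0,0,0,0,0,0]]]' 20; python3 look.py sc4
```

```text
clock: 7.08
position: [0.4625, 0.0506, 0.1028]
ee_rot: [0.987, -0.159, -0.0, 0.0]
ft_force: [-0.0, -0.6, 0.7]
grip_width: 0.001
gb x,y,z mm [ -1.   -7.7 102.8] yaw -18.31 F gb [ 0.2 -0.6  0.7] t 7.075
knob pts 2834 [-63.7 -53.4 103.3] [ 57.4  47.8 354.1]
```

View pics/sc4.png

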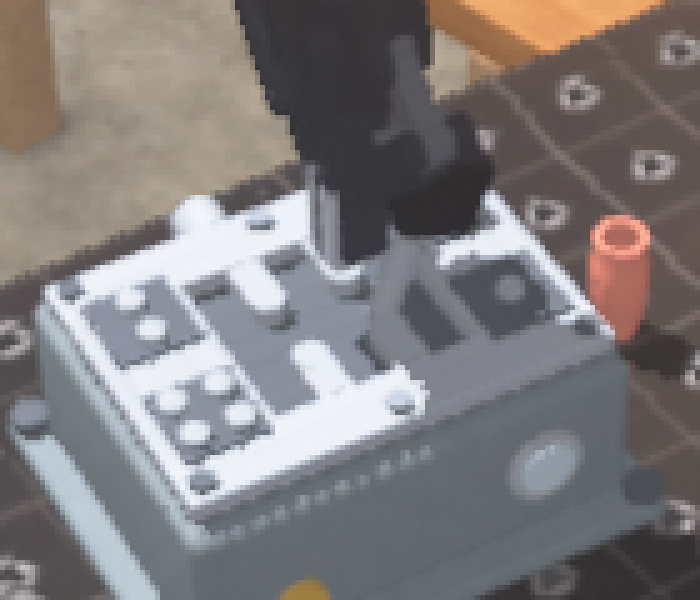

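```bash
python3 -m crank '[[[-0.02,-0.06,-0.03,0,0,0,0],[-0.02,-0.05,0,0,0,0,0],[-0.01,-0.02,0,0,0,0,0],[0,0,0,0,0,0,0]]]' 20; python3 look.py sc5
```

```text
clock: 7.62
position: [0.4596, 0.0429, 0.1011]
ee_rot: [0.987, -0.159, -0.0, 0.0]
ft_force: [0.4, 0.1, -0.4]
grip_width: -0.004
gb x,y,z mm [ -1.3 -15.9 101.1] yaw -18.3 F gb [ 0.3  0.2 -0.4] t 7.625
knob pts 2833 [-63.7 -63.6 103.2] [ 58.6  38.5 351.6]
```

View pics/sc5.png

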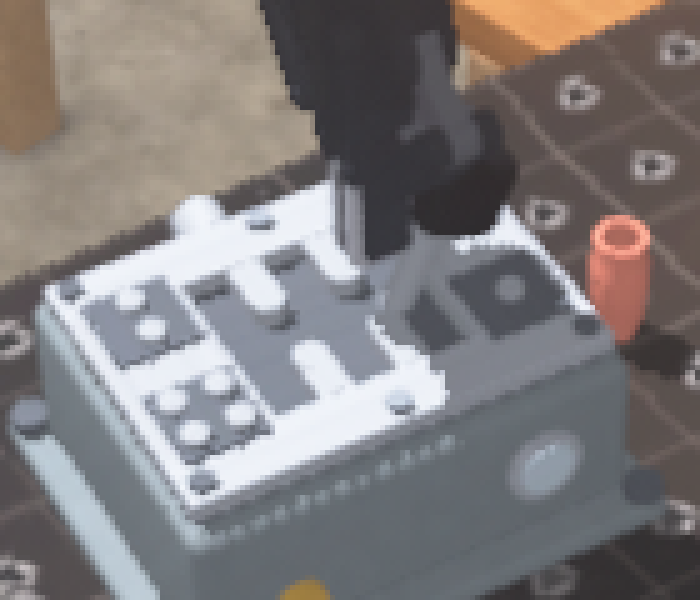

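```bash
python3 -m crank '[[[-0.01,-0.03,0,0,0,0,0],[0,0,0,0,0,0,0]]]' 20; python3 -c "
from h import *
st()"; python3 -m crank '[[[-0.005,-0.015,0,0,0,0,0],[0,0,0,0,0,0,0]]]' 20; python3 -c "
from h import *
st()"
```

```text
clock: 7.92
position: [0.459, 0.0412, 0.1011]
ee_rot: [0.987, -0.159, -0.0, 0.0]
ft_force: [1.2, 1.1, 0.2]
grip_width: -0.0
gb x,y,z mm [ -1.3 -17.7 101.1] yaw -18.3 F gb [0.8 1.5 0.2] t 7.925
clock: 8.18
position: [0.4588, 0.0406, 0.1011]
ee_rot: [0.987, -0.159, 0.0, -0.0]
ft_force: [1.2, 2.0, -1.8]
grip_width: 0.0
gb x,y,z mm [ -1.3 -18.3 101.1] yaw -18.28 F gb [ 0.5  2.2 -1.8] t 8.175
```

```bash
python3 -m crank '[[[0.1,0.3,0,0,0,0,0],[0.1,0.3,0.2,0,0,0,0],[0,0,0.8,0,0,0,0],[0,0,0.8,0,0,0,0],[0,0,0,0,0,0,0]]]' 20
python3 look2.py b5
```

```text
clock: 8.8
position: [0.4729, 0.0775, 0.2133]
ee_rot: [0.987, -0.159, 0.003, -0.0]
ft_force: [0.4, -0.9, -1.0]
grip_width: 0.002
gb x,y,z mm [  0.4  21.1 213.3] yaw -18.26 F gb [ 0.7 -0.7 -1. ] t 8.8
scene knob 367 [-17.7 -64.6 110.2] [ 11.3 -29.8 136.1]
 top mean [ -4.9 -46.8 131.8]
```

View pics/b5.png

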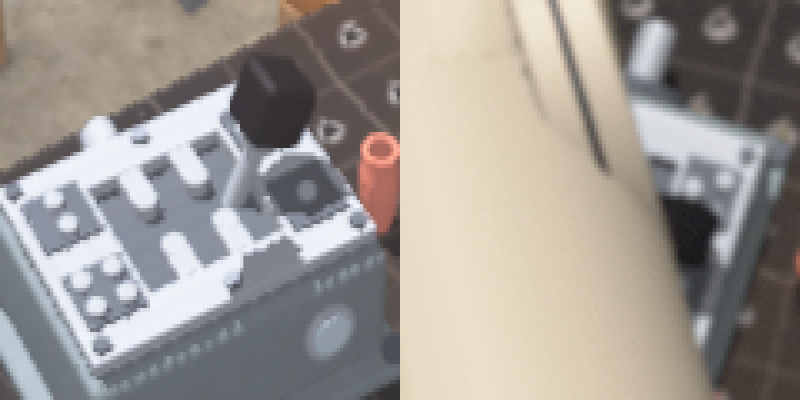

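```bash
python3 -c "
from h import *
to(.045,-.045,.1)"
```

```text
units [ 0.389 -1.266 -1.828]
```

```bash
python3 -m crank '[[[0.39,-0.3,0,0,0,0,0],[0,-0.5,0,0,0,0,0],[0,-0.47,0,0,0,0,0],[0,0,-0.5,0,0,0,0],[0,0,-0.6,0,0,0,0],[0,0,-0.5,0,0,0,0],[0,0,-0.22,0,0,0,0],[0,0,0,0,0,0,0]]]' 20; python3 -c "
from h import *
st();to(.045,-.045,.1)"
```

```text
clock: 9.9
position: [0.4936, 0.0005, 0.0992]
ee_rot: [0.987, -0.159, -0.001, -0.0]
ft_force: [0.7, 0.2, 0.1]
grip_width: -0.001
gb x,y,z mm [ 44.3 -45.5  99.2] yaw -18.26 F gb [0.6 0.4 0.1] t 9.9
units [0.014 0.004 0.013]
```

```bash
python3 -m crank '[[[-0.12,0.04,0,0,0,0,0],[-0.12,0.04,-0.02,0,0,0,0],[-0.12,0.04,-0.03,0,0,0,0],[-0.12,0.04,0,0,0,0,0],[-0.1,0.033,0,0,0,0,0],[-0.08,0.027,0,0,0,0,0],[-0.04,0.01,0,0,0,0,0],[0,0,0,0,0,0,0]]]' 20; python3 look.py sc6
```

```text
clock: 10.9
position: [0.452, 0.014, 0.0969]
ee_rot: [0.987, -0.159, -0.0, 0.0]
ft_force: [-0.1, 0.7, 0.4]
grip_width: -0.002
gb x,y,z mm [  0.6 -45.8  96.9] yaw -18.29 F gb [-0.3  0.7  0.4] t 10.9
knob pts 2999 [-62.  -75.   90.9] [ 59.8   8.9 348.1]
```

View pics/sc6.png

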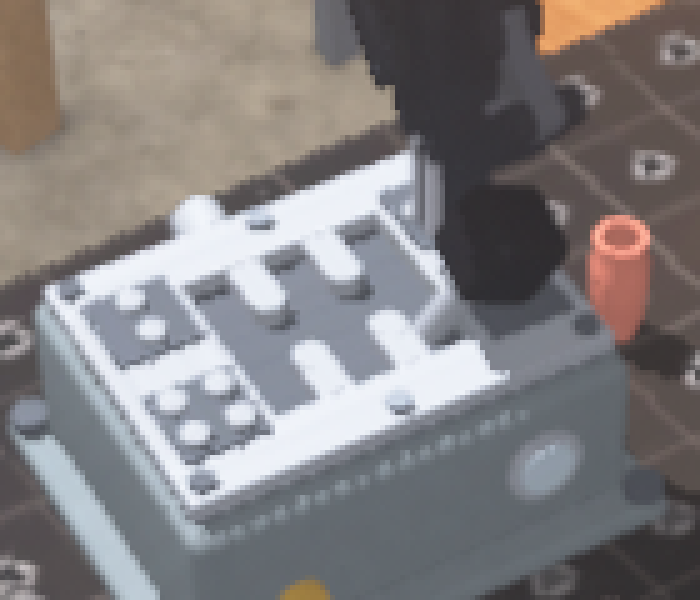

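Going in nicely; push on towards the stop, watching the force.

```bash
python3 -m crank '[[[-0.07,0.023,0,0,0,0,0],[-0.05,0.017,0,0,0,0,0],[-0.03,0.01,0,0,0,0,0],[0,0,0,0,0,0,0]]]' 20; python3 -c "
from h import *
st()"; python3 -m crank '[[[-0.03,0.01,0,0,0,0,0],[0,0,0,0,0,0,0]]]' 20; python3 -c "
from h import *
st()"
```

```text
clock: 11.45
position: [0.4431, 0.017, 0.097]
ee_rot: [0.987, -0.159, 0.0, 0.0]
ft_force: [1.1, -0.4, -0.9]
grip_width: 0.001
gb x,y,z mm [ -8.9 -45.7  97. ] yaw -18.29 F gb [ 1.2 -0.  -0.9] t 11.45
clock: 11.7
position: [0.4413, 0.0176, 0.0969]
ee_rot: [0.987, -0.159, 0.0, 0.0]
ft_force: [1.4, -0.0, -1.1]
grip_width: -0.002
gb x,y,z mm [-10.7 -45.7  96.9] yaw -18.29 F gb [ 1.3  0.4 -1.1] t 11.7
```

```bash
for i in 1; do python3 -m crank '[[[-0.03,0.01,0,0,0,0,0],[0,0,0,0,0,0,0]]]' 20; done; python3 -c "
from h import *
st()"; python3 look.py sc7
```

```text
clock: 11.95
position: [0.44, 0.0181, 0.0971]
ee_rot: [0.987, -0.159, 0.001, -0.0]
ft_force: [2.7, -0.6, -0.7]
grip_width: -0.004
gb x,y,z mm [-12.1 -45.7  97.1] yaw -18.3 F gb [ 2.7  0.3 -0.7] t 11.95
gb x,y,z mm [-12.1 -45.7  97.1] yaw -18.3 F gb [ 2.7  0.3 -0.7] t 11.95
knob pts 2984 [-70.  -73.9  93.6] [ 48.2   9.4 347.5]
```

View pics/sc7.png

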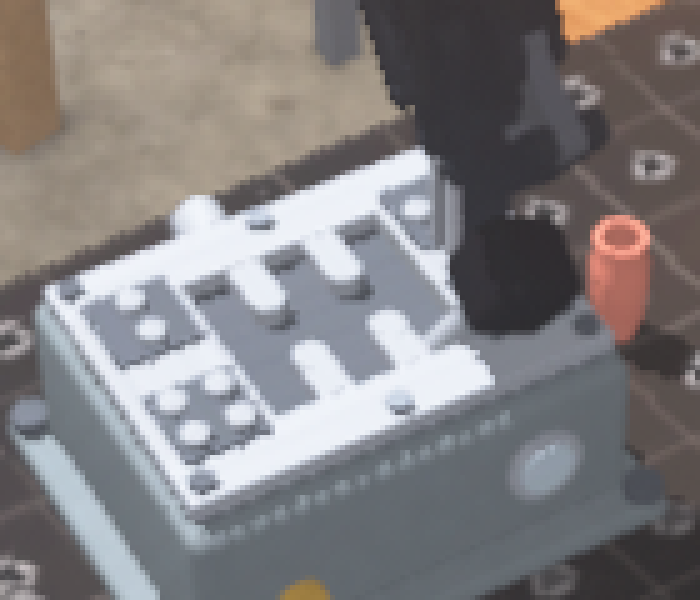

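```bash
python3 -m crank '[[[-0.03,0.01,0,0,0,0,0],[0,0,0,0,0,0,0]]]' 20; python3 -c "
from h import *
st()"; python3 -m crank '[[[-0.03,0.01,0,0,0,0,0],[0,0,0,0,0,0,0]]]' 20;python3 -c "
from h import *
st()"
```

```text
clock: 12.25
position: [0.4389, 0.0185, 0.0974]
ee_rot: [0.987, -0.159, 0.001, -0.0]
ft_force: [7.6, -2.2, -1.9]
grip_width: 0.002
gb x,y,z mm [-13.3 -45.6  97.4] yaw -18.31 F gb [ 7.9  0.3 -1.9] t 12.25
clock: 12.5
position: [0.4379, 0.0189, 0.0977]
ee_rot: [0.987, -0.159, 0.002, -0.0]
ft_force: [9.6, -3.3, -4.1]
grip_width: -0.003
gb x,y,z mm [-14.3 -45.6  97.7] yaw -18.33 F gb [10.1 -0.1 -4.1] t 12.5
```

```bash
python3 -m crank '[[[0.25,-0.08,0,0,0,0,0],[0.35,-0.12,0,0,0,0,0],[0.1,0,0.5,0,0,0,0],[0,0,0.9,0,0,0,0],[0,0,0.9,0,0,0,0],[0,0,0.9,0,0,0,0],[0,0,0.5,0,0,0,0],[0,0,0,0,0,0,0]]]' 20; python3 look2.py b7
```

```text
clock: 13.5
position: [0.4784, 0.0078, 0.3207]
ee_rot: [0.987, -0.159, 0.001, 0.0]
ft_force: [0.8, 0.3, -0.3]
grip_width: 0.001
gb x,y,z mm [ 27.6 -43.3 320.7] yaw -18.28 F gb [ 0.6  0.5 -0.3] t 13.5
scene knob 314 [-61.2 -61.2 110. ] [-29.4 -25.9 130.6]
 top mean [-44.2 -44.  125. ]
```

View pics/b7.png

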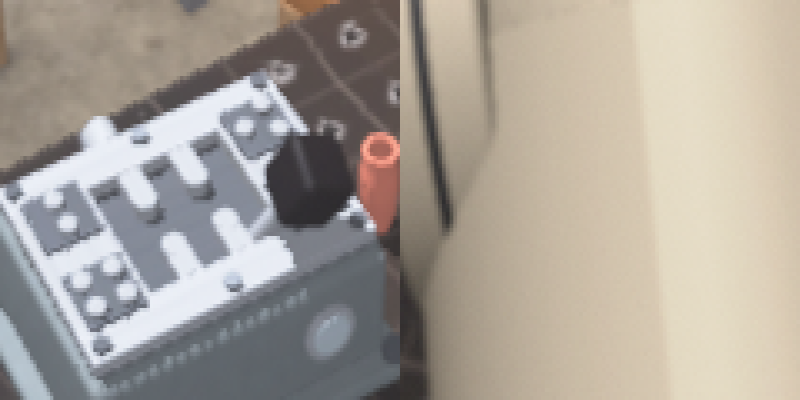

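```bash
python3 - <<'E'
from h import *
from scipy.optimize import minimize
p,gx,gy,z,m=knob('scene','final_scene'); m&=(z<.15)&(z>.095)&(gx<-.01)
k,l,s,c=cv2.connectedComponentsWithStats(m.astype(np.uint8)); i=1+s[1:,4].argmax()
K=np.stack([gx,gy,z],-1)[cv2.erode((l==i).astype(np.uint8),np.ones((3,3)))>0]
def cost(a):
    f,s,dx,dy,dz=a
    e=np.array([np.sin(f),np.cos(f)*np.sin(s),np.cos(f)*np.cos(s)])
    ax=np.array([np.cos(f),-np.sin(f)*np.sin(s),-np.sin(f)*np.cos(s)]);ay=np.cross(e,ax)
    q=np.abs((K-[dx,dy,.016+dz]-.112*e)@np.stack([ax,ay,e],1))-.012
    sd=np.linalg.norm(np.maximum(q,0),axis=1)+np.minimum(q.max(1),0)-.003
    return np.mean(np.minimum(np.abs(sd),.004)**2)*1e6+((dx*1e3)**2+(dy*1e3)**2+(dz*1e3)**2)*.02
for x0 in ([-.39,-.44],[-.3,-.44]):
    r=minimize(cost,[*x0,0,0,0],method='Nelder-Mead',options=dict(maxiter=4000,xatol=1e-5,fatol=1e-6));print(len(K),r.x.round(3),r.fun)
for f in(-.3,-.33,-.36,-.39): print(f,cost([f,-.44,0,0,0]))
a=cv2.imread('pics/scene0.png');d=cv2.absdiff(a,p).max(-1); cv2.imwrite('pics/final_c.png',cv2.resize(p[190:390,190:440],None,fx=3,fy=3,interpolation=3))
w,_=manip.camera('wrist');cv2.imwrite('pics/w7.png',w)
E
```

```text
283 [-0.382 -0.451  0.     0.    -0.001] 1.1066502142978523
283 [-0.382 -0.451  0.     0.    -0.001] 1.1066447773466503
-0.3 9.000124151345046
-0.33 7.1805246009694335
-0.36 3.270123902141804
-0.39 2.0607124414714013
```

View pics/final_c.png

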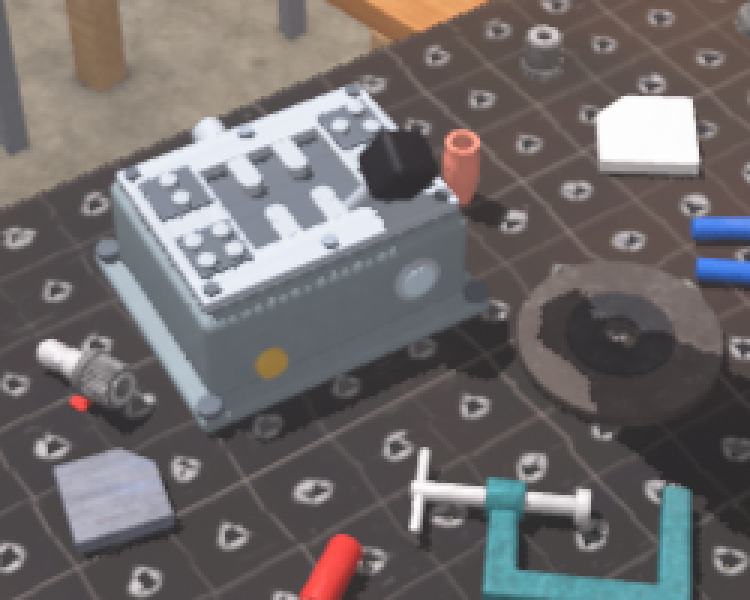

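View pics/w7.png

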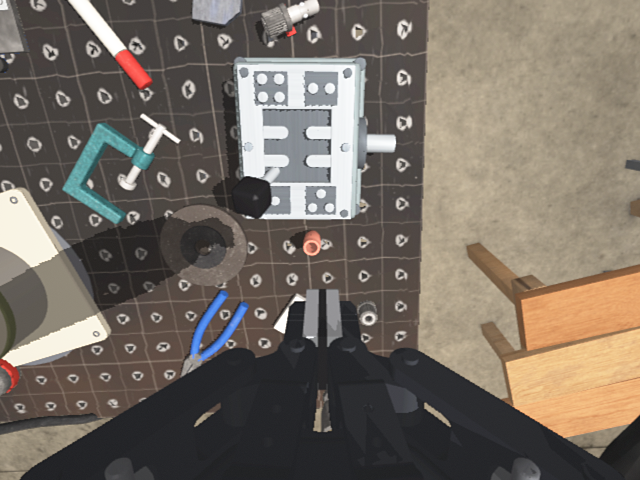

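The wrist picture shows the knob at (253,196) in the near-right slot, beside the single-dot plate. The cup, coupons and bolt are where they started. The fit gives fore_tilt of about -0.38 and side_tilt of about -0.45, so the lever is home.

```bash
python3 -c "
from workcell import manip
print(manip.hand_in(), manip.get_obs()['clock'])"
```

```text
the job is handed in; nothing more can be done
the job is handed in; nothing more can be done
```

The lever is in first gear, in the near-right slot beside the single-dot plate. I handed the job in at about 14 s of the 64 s allowed.

With the gripper shut, I pushed the knob with the outside of the fingers in three moves:
- **Middle lane:** from the far side back to the cross channel.
- **Cross channel:** sideways to the gearbox's right.
- **Corner slot:** back into the slot until the wrist force rose to about 10 N against the lane end.

**Last checks:**
- **Lever position:** a fit of the knob shape to the scene camera's depth image gave fore_tilt of about -0.38 (stop at -0.39) and side_tilt of about -0.45 (stop at -0.45), so it is fully home.
- **Surroundings:** by eye, the cup, both coupons and the bolt look unmoved in the final pictures. I did not measure their positions.
- **Robot:** the gripper was about 0.2 m clear above the knob, touching nothing.
- **Not checked:** the top camera's view of the gearbox was blocked by the arm at the end, so it confirmed nothing. No check disagreed with another.

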